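# Snap the extraction-duct clip shut with pliers

### The job

The clip round the bench's dust-extraction duct hangs open. Take the spring-open pliers by both handles, put the jaws round the clip's two lugs and squeeze until the clip snaps shut and stays shut; don't press the clip or the duct with the gripper itself. Then lay the pliers flat on the cork-topped board, and leave the other things on the bench where they are.

Things in the scene. Friction and masses are not known exactly. Their poses are not given: they have to be found in the camera images.
- pliers: Spring-open pliers lying flat, 205 mm long, 26 mm high, 0.22 kg, balanced about 55 mm behind the pivot. This is the arm with its handle on the +y and its jaw on the -y side; it carries the other arm. Origin: under the pivot, on the support; z up along the pivot; while open, x runs along the tool's middle line from handles to jaws.
- pliers_grip (a point): Point midway between the handles, 60 mm behind the pivot, 13 mm above the underside; axes as pliers. Squeeze here across both handles (along y). Handles: rubber, straight, almost parallel, 12 mm thick, 26 mm high, from 22 to 122 mm behind the pivot. Width over both here: 65 mm open, 38 mm when the jaws are 12 mm apart.
- pliers_jaws (a point): Point midway between the open jaws, 60 mm ahead (+x) of the pivot, 120 mm ahead of pliers_grip, half-way up. Jaws: steel plates 18 mm high, from 38 to 82 mm ahead of the pivot. Open, inner faces 39 mm apart here, 31 mm at the root, 48 mm at the tips; the gap here shrinks by as much as the handle width does.
- pliers_arm (a joint): Closing angle between the pliers' arms (rad): 0 = open, 0.46 = jaws 12 mm apart, 0.5 = stop. A spring pushes each handle outwards with about 10 N when open to 15 N when closed. So a light squeeze to a width of 60 to 62 mm carries the tool with its jaws still open, and easing back to that width reopens the jaws without losing the tool.
- duct: Fixed upright dust-extraction stub: aluminium pipe 65 mm across on a 96 mm flange, flared mouth 92 mm across at the top, 195 mm high. Origin: on the bench, on the pipe's axis; z up. Round it, 90 mm up, sits a black plastic snap clip in two halves, hinged at the back (+x); its two lugs stick out to -x, roughly towards the robot.
- clip_lugs (a point): Middle of the gap between the clip's two lugs, 60 mm from the pipe's axis, 90 mm above the bench; axes as duct, lugs on its +y and -y sides. Each lug is an upright plate 5 mm thick, 28 mm high, from 38 to 74 mm from the pipe's axis. Over both outer faces: up to 26 mm open, 12 mm shut. A stud on one snaps into the other.
- clip_left (a joint): Closing angle of each half of the clip (rad; the halves move together): 0 = fully open, 0.065 = shut; starts open. The lugs must be squeezed together with about 5 to 10 N; past about 0.043 the catch takes over, the clip jumps to 0.065 and stays there. Let go before that, it springs open.
- board_top (a point): Centre of the upper face of the low cork-topped wooden tool board, 220 (x) x 130 (y) x 12 mm, fixed on the bench; z up; this face is 12 mm above the bench. The pliers go here; it starts empty.
- chisel_a: Bystander: carving chisel, 220 mm long, 22 mm round handle, lying. Origin at its underside.
- chisel_b: Bystander: second carving chisel, same kind. Origin at its underside.
- block_small: Bystander: carved printing block 85 x 65 x 22 mm, flat on the bench. Origin at its underside.
- block_long: Bystander: carved printing block 220 x 90 x 28 mm. Origin at its underside.
- block_wide: Bystander: carved printing block 130 x 160 x 30 mm. Origin at its underside.
- mallet: Bystander: wooden mallet lying on its side, 225 mm long, head 70 mm thick. Origin at its underside.
- wax_jar: Bystander: wax jar, 60 mm across and 70 mm high. Origin at its underside.
- brush: Bystander: brush, 200 mm long, lying. Origin at its underside.

How it is judged:
By the outcome, as a careful person would: the job done as asked, in the order asked, and still so for the second after the job is handed in, with the robot touching nothing.
It also fails if it takes over 58 s, if anything falls off the work surface, if the arm or the gripper's body presses on something with over 40 N, if the wrist force passes 120 N, or if a joint passes its speed limit or range.

### The arm

A 6-joint arm with a two-finger parallel gripper is mounted at the origin on the work surface. World frame = base frame: x ahead of the robot, y to its left, z up, the work surface at z = 0. Lengths are in mm, angles in rad, forces in N, time in s.
With the tool pointing down it reaches from about 350 to 875 mm from the base axis. Payload 4.2 kg.
Tool frame: the origin (TCP) lies midway between the tips of the shut fingers; the grasp point (between the pads) lies 19 mm behind it (tcp_to_grasp is the distance from the TCP to the grasp point, in mm); z points along the fingers, y is the line along which they close (so a half turn about z gives the same grasp; the last joint's range is limited). The gripper opens to 85 mm and grips with 20 to 120 N. Pads are 22 mm wide; open, the fingers measure 114 mm over their backs; the gripper's body (76 mm by 85 mm) begins 54 mm behind the grasp point. The pads swing forward as they close: fully open they stand 13 mm farther back than shut.
Start: joints at [-0.951, 0.385, 0.008, 0, -1.194, -0.259], TCP at [220.653, -584.732, 198.512] pointing down, gripper open.
Joint ranges: [-3.14, 3.14], [-1.21, 2.06], [-1.07, 1.41], [-3.16, 2.05], [-2.99, -0.16], [-3.1, 3.1]. Speed limits (rad/s): [2.79, 2.79, 3.14, 3.14, 3.14, 3.14].

### API

Orientations are given as a unit quaternion [x, y, z, w].
In Python, from bench import read_state, get_image, job_done, tcp_to_grasp gives the robot as it stands.
- The arm moves only by the tool jog_arm, never from a script. Its argument "plan" is a list of rows, each a list of 3 entries, a list of its own where there are three numbers: the finger opening in mm, from 0 to 85.4, then the shift along the tool's x, y, z as a fraction of full scale, then the turn, a rotation vector about the tool's x, y, z as a fraction of full scale. A call has 1 to 10 rows; each row is the pose to reach, as a shift and turn from the pose commanded when the call began, along the tool's axes at that moment; what a row does not reach only later rows make up. Full scale, the value 1, is 0.1 m for a shift and 60 degrees for a turn. A row lasts 1/8 s, in which the tool goes at most 62.5 mm and 10.7 degrees, less where a joint would pass 70% of its speed; a pose out of reach is approached as far as the arm can. A call with a number of a shift or a turn outside -1 to 1 is refused whole. A call with a gripper value outside its range is refused whole. The fingers move at their own pace and stop on an object; the grip force is fixed at half the most. Time passes only in rows, so rows that repeat a pose let the fingers close. It gives the time, the measured TCP pose, the force, the opening and the grip force at its end, in the units of the state.
- read_state(): the state, without advancing time (a new reading comes with each control period).
- get_image(name): name is "scene" or "top" or "wrist"; returns a dict with "img" (400x640x3 uint8, red, green, blue), "range_z" (400x640 float32, mm along the optical axis (not along the pixel's ray), 0 where there is no reading), "intrinsics" (3x3 intrinsics, pixels), "extrinsics" (4x4, takes a point from camera to world coordinates); the wrist camera has in their place "tool_from_camera" (4x4, takes a point from camera to tool coordinates, whose origin is the TCP and whose axes are the flange's). Camera axes: x right, y down, z forward; pixel columns grow to the right and rows downward; lengths in mm; the calibration is good to about 2 mm. A picture is of the moment at which its call begins: read the wrist's pose just before it.
- job_done(): hands the job in; it is judged then, once.
The state is a dict: "clock": time; "joints": joint angles; "joint_vel": joint speeds; "joint_efforts": joint torques, N m; "position": TCP position; "ee_rot": TCP orientation; "contact_force": force on the tool from outside, world axes, zero at the start; "wrist_torque": the same for the moment, N m; "gripper_width": finger opening in mm; "grasp_force": force on a finger pad.
Only numpy, scipy, OpenCV 4.12 (cv2) and the standard library are available. Lean on these libraries where they do the work, as an engineer would, in place of code of your own. Each camera call takes 0.05 s, during which the arm holds its last target. There are 200 camera calls.

## Working session

There is one attempt and no reset: what is moved stays moved. The work goes in short steps, Python scripts to look and compute and a tool call to move; the robot and the scene stay as the last step left them, time stands still between calls to the robot, and variables do not carry over. Pictures are saved under pics/ and viewed, at most 10 in all, crops included, and the job is handed in when it is done.

Besides the shell and the picture viewer there is one more tool, called after ">>>" as name([rows], argument=value, ...), one row to a line, values as JSON. jog_arm: Moves the arm, as the interface text tells. Its arguments: {"type":"object","properties":{"plan":{"type":"array"}},"required":["plan"]}

```bash
mkdir -p pics; ls
python3 - <<'E'
from bench import *
import cv2,numpy as np
s=read_state();print(s);print(tcp_to_grasp)
for n in("scene","top"):
    d=get_image(n);np.savez(f"pics/{n}.npz",**d);cv2.imwrite(f"pics/{n}0.png",d["img"][:,:,::-1]);print(d["intrinsics"],d["extrinsics"])
E
```

```text
pics
{'clock': 0.0, 'joints': array([-9.51391963e-01,  3.85567329e-01,  6.62158073e-03, -5.12703020e-04,
       -1.19398367e+00, -2.58580375e-01]), 'joint_vel': array([-1.15311056e-03, -8.58968186e-04,  1.62797920e-03, -1.02392247e-04,
        3.60895020e-05,  8.83670746e-04]), 'joint_efforts': array([ 7.11629746e-04, -3.92289305e+01,  1.88405961e+01,  4.18628857e+00,
       -4.62869735e-03,  3.08833023e-06]), 'position': array([ 220.42990156, -584.13858901,  197.41145596]), 'ee_rot': array([-1.79341742e-01,  9.83786229e-01,  1.06668746e-03, -2.37638711e-04]), 'contact_force': array([ 0.35300128,  0.49896692, -0.82955075]), 'wrist_torque': array([-0.04476135, -0.04340827, -0.03035416]), 'grasp_force': 0.0, 'gripper_width': 85.5630740649118}
18.700000000000003
[[379.92013496   0.         318.97518247]
 [  0.         379.92013496 198.60214163]
 [  0.           0.           1.        ]] [[-6.55854800e-01  5.90444866e-01 -4.70350233e-01  1.15054339e+03]
 [ 7.54720490e-01  5.25960916e-01 -3.92125102e-01  4.88360924e+02]
 [ 1.58575859e-02 -6.12160089e-01 -7.90574830e-01  1.04577361e+03]
 [ 0.00000000e+00  0.00000000e+00  0.00000000e+00  1.00000000e+00]]
[[413.72652284   0.         320.69656514]
 [  0.         413.72652284 207.71131995]
 [  0.           0.           1.        ]] [[-9.96804469e-03 -9.98590898e-01  5.21234657e-02  5.05561758e+02]
 [-9.99690025e-01  1.11411807e-02  2.22649589e-02 -2.00389138e+01]
 [-2.28143023e-02 -5.18853706e-02 -9.98392416e-01  1.36456636e+03]
 [ 0.00000000e+00  0.00000000e+00  0.00000000e+00  1.00000000e+00]]
```

View pics/top0.png

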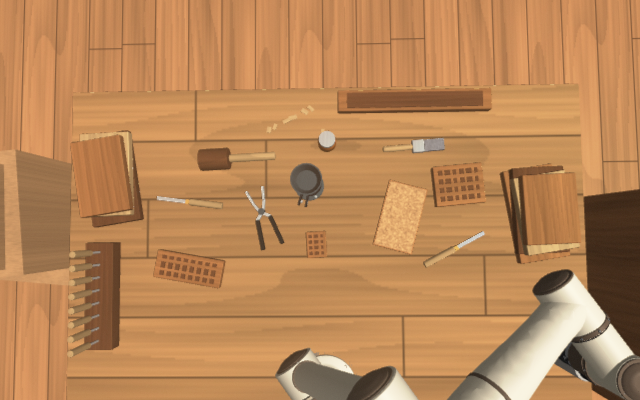

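View pics/scene0.png

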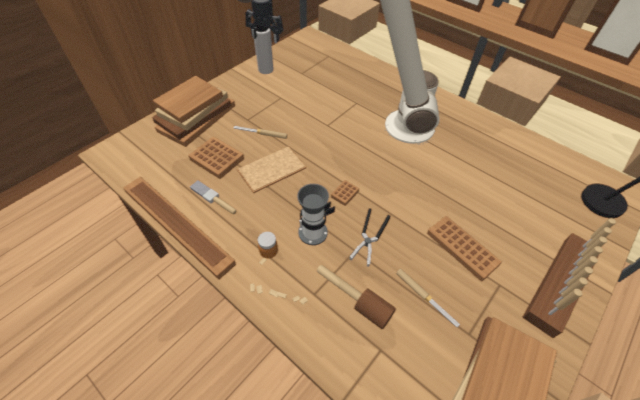

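Top view: pliers pivot at about (262,212) with the handles towards the robot and the jaws away. The duct mouth is at (307,180) with the lugs below it at about (305,202), and the cork board is centred at (401,216). The scene view agrees, with the duct at (313,215) and the pliers at (370,238).

```bash
cat > h.py <<'E'
import numpy as np,cv2
def cloud(d,T=None):
    K=d["intrinsics"];T=d["extrinsics"] if T is None else T
    z=d["range_z"];v,u=np.mgrid[:z.shape[0],:z.shape[1]]
    p=np.stack([(u-K[0,2])*z/K[0,0],(v-K[1,2])*z/K[1,1],z],-1)
    return p@T[:3,:3].T+T[:3,3]
E
python3 - <<'E'
from h import *
for n in("top","scene"):
    d=np.load(f"pics/{n}.npz");P=cloud(d);ok=d["range_z"]>0
    img=d["img"].astype(int);x,y,z=np.moveaxis(P,-1,0)
    print(n,"bench z",np.median(z[ok&(abs(x-550)<250)&(abs(y)<300)]))
    # duct mouth
    m=ok&(z>185)&(z<215)&(np.hypot(x-550,y)<150);print("mouth",m.sum(),x[m].min(),x[m].max(),y[m].min(),y[m].max(),np.median(z[m]))
    m=ok&(z>72)&(z<110)&(np.hypot(x-550,y)<150);print("clip h",m.sum(),[ (int(a),int(b),int(c)) for a,b,c in P[m][::max(1,m.sum()//40)]])
    hsv=cv2.cvtColor(d["img"],cv2.COLOR_RGB2HSV)
    # pliers dark handles & metal
    reg=ok&(x>330)&(x<620)&(y>60)&(y<240)&(z>4)&(z<60)
    for nm,c in(("dark",hsv[...,2]<70),("metal",(hsv[...,1]<60)&(hsv[...,2]>90))):
        m=reg&c;k,l,st,ce=cv2.connectedComponentsWithStats(m.astype(np.uint8))
        for i in range(1,k):
            if st[i,4]>8:
                q=P[l==i];mu=q.mean(0);w,V=np.linalg.eigh(np.cov(q[:,:2].T));t=(q[:,:2]-mu[:2])@V[:,1]
                print(nm,st[i,4],ce[i],mu.round(),"dir",V[:,1].round(2),(mu[:2]+V[:,1]*t.min()).round(),(mu[:2]+V[:,1]*t.max()).round(),"z",np.median(q[:,2]).round(1))
    # board: colour near cork
    c=(401,216) if n=="top" else (271,169)
    m=(ok&(z>6)&(z<20)).astype(np.uint8);m=cv2.morphologyEx(m,cv2.MORPH_OPEN,np.ones((3,3)))
    k,l,st,ce=cv2.connectedComponentsWithStats(m);i=l[c[1],c[0]];q=P[l==i]
    print("board",i,st[i],cv2.minAreaRect(q[:,:2].astype(np.float32)),np.median(q[:,2]))
E
python3 - <<'E'
import cv2
a=cv2.imread('pics/top0.png')[140:260,230:350];b=cv2.imread('pics/scene0.png')[170:280,280:400]
import numpy as np
a=cv2.resize(a,(400,400),interpolation=3);b=cv2.resize(b,(400,400),interpolation=3)
cv2.imwrite('pics/crop0.png',np.hstack([a,b]))
E
```

```text
top bench z 0.5726664814183096
mouth 221 605.8098586783827 694.3658549164455 4.268425368550158 92.93873320605425 193.1981246523494
clip h 90 [(649, 6, 84), (635, 9, 98), (628, 15, 102), (625, 18, 103), (623, 22, 99), (624, 16, 81), (620, 25, 99), (621, 19, 83), (616, 28, 105), (618, 22, 79), (614, 67, 103), (613, 37, 104), (614, 31, 96), (611, 71, 103), (612, 66, 87), (611, 47, 92), (611, 40, 93), (607, 70, 106), (608, 52, 100), (609, 47, 84), (605, 71, 102), (604, 52, 103), (606, 47, 83), (601, 71, 104), (601, 52, 102), (598, 74, 103), (598, 52, 102), (596, 77, 97), (595, 71, 100), (596, 65, 94), (595, 49, 105), (592, 74, 106), (593, 68, 94), (592, 55, 103), (592, 50, 98), (589, 74, 100), (589, 68, 97), (589, 52, 101), (586, 77, 103), (586, 56, 98), (587, 50, 88), (583, 77, 102), (583, 56, 101), (580, 55, 104), (577, 55, 104)]
metal 145 [260.42758621 208.59310345] [575. 207.  21.] dir [-0.98 -0.19] [617. 215.] [541. 200.] z 20.8
metal 12 [304.  196.5] [614.  65.   9.] dir [-1.   -0.04] [619.  65.] [608.  65.] z 8.3
board 6 [ 373  181   53   73 2472] ((545.292236328125, -247.29908752
[... 750 characters left out ...]
6, 104), (665, 83, 101), (687, 41, 79), (678, 74, 101), (654, 85, 86), (681, 69, 94), (662, 84, 88), (680, 67, 86), (657, 84, 77), (669, 79, 80)]
dark 40 [366.675 220.2  ] [508. 157.  27.] dir [-0.91 -0.41] [548. 175.] [467. 139.] z 26.1
dark 59 [382.77966102 226.40677966] [492. 210.  26.] dir [-0.98 -0.19] [534. 219.] [449. 202.] z 26.2
metal 15 [324.73333333 228.2       ] [614.  69.  10.] dir [0.47 0.88] [610.  62.] [619.  78.] z 10.6
metal 168 [366.3452381  242.95833333] [574. 206.  21.] dir [-0.99 -0.12] [618. 211.] [537. 202.] z 21.1
board 30 [ 238  147   67   45 1586] ((542.8019409179688, -252.1109619140625), (136.2344512939453, 220.9127197265625), 74.26387023925781) 12.849366555269626
```

View pics/crop0.png

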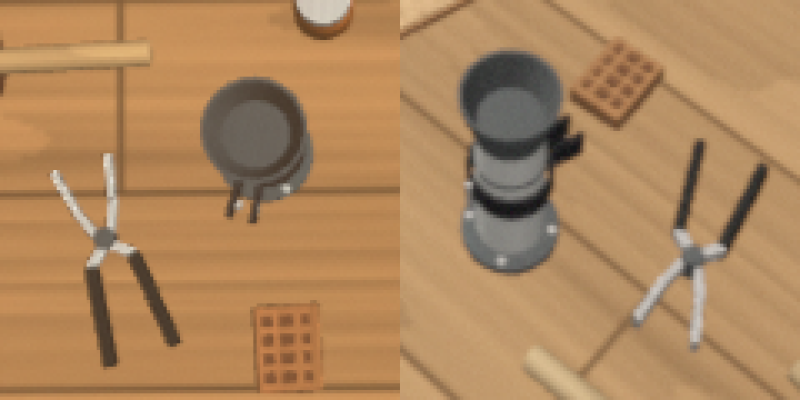

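Crop: the pliers' handles splay evenly about a yaw of about 17.5°. The two dark lugs stick out at the lower left of the duct, at about yaw −15°. Estimates: grip about (511,187), duct axis about (649,47), board (545,−248). Now I'll move above the pliers.

>>> jog_arm([
  [85,[-0.45,0.45,0],[0,0,0]],
  [85,[-0.9,0.95,0],[0,0,0]],
  [85,[-0.9,1,0],[0,0,0]],
])

```text
clock: 0.48
position: [270.2, -456.5, 198.5]
ee_rot: [-0.181, 0.983, 0.001, 0.0]
contact_force: [-1.0, -0.3, 0.6]
gripper_width: 85.3
grasp_force: 0.0
```

>>> jog_arm([
  [85,[-0.45,0.45,0],[0,0,0]],
  [85,[-0.9,0.95,0],[0,0,0]],
  [85,[-0.9,1,0],[0,0,0]],
])

```text
clock: 0.85
position: [319.2, -331.9, 198.6]
ee_rot: [-0.181, 0.983, 0.0, 0.0]
contact_force: [0.5, -0.2, -0.4]
gripper_width: 85.0
grasp_force: 0.0
```

>>> jog_arm([
  [85,[-0.45,0.45,0],[0,0,0]],
  [85,[-0.9,0.95,0],[0,0,0]],
  [85,[-0.9,1,0],[0,0,0]],
])

```text
clock: 1.23
position: [368.4, -207.1, 198.6]
ee_rot: [-0.181, 0.983, -0.0, 0.0]
contact_force: [-0.8, 0.3, -0.5]
gripper_width: 85.3
grasp_force: 0.0
```

>>> jog_arm([
  [85,[-0.45,0.45,0],[0,0,0]],
  [85,[-0.9,0.95,0],[0,0,0]],
  [85,[-0.9,1,0],[0,0,0]],
])

```text
clock: 1.6
position: [417.6, -82.0, 198.5]
ee_rot: [-0.181, 0.984, -0.0, 0.0]
contact_force: [-0.4, -0.3, -0.2]
gripper_width: 85.4
grasp_force: 0.0
```

>>> jog_arm([
  [85,[-0.45,0.45,0],[0,0,0]],
  [85,[-0.9,0.95,0],[0,0,0]],
  [85,[-0.9,1,0],[0,0,0]],
])

```text
clock: 1.98
position: [466.6, 43.0, 198.1]
ee_rot: [-0.18, 0.984, -0.0, -0.0]
contact_force: [-0.6, -0.5, -1.3]
gripper_width: 84.9
grasp_force: 0.0
```

>>> jog_arm([
  [85,[-0.45,0.5,0],[0,0,0.05]],
  [85,[-0.9,1,0],[0,0,0.05]],
  [85,[-0.9,1,0],[0,0,0.05]],
  [85,[-0.9,1,0],[0,0,0.05]],
])

```text
clock: 2.48
position: [514.0, 165.9, 197.8]
ee_rot: [-0.153, 0.988, -0.0, -0.001]
contact_force: [-0.3, 0.4, -0.3]
gripper_width: 84.9
grasp_force: 0.0
```

```bash
cat >> h.py <<'E'
from scipy.spatial.transform import Rotation as R
def wrist(name):
    from bench import read_state,get_image
    s=read_state();d=get_image("wrist");cv2.imwrite(f"pics/{name}.png",d["img"][:,:,::-1])
    T=np.eye(4);T[:3,:3]=R.from_quat(s["ee_rot"]).as_matrix();T[:3,3]=s["position"]
    d["T"]=T@d["tool_from_camera"];np.savez(f"pics/{name}.npz",**d);return s,d,cloud(d,d["T"])
def comps(d,P,m,minn=40):
    k,l,st,ce=cv2.connectedComponentsWithStats(m.astype(np.uint8))
    for i in range(1,k):
        if st[i,4]>minn:
            q=P[l==i];(c,wh,a)=cv2.minAreaRect(q[:,:2].astype(np.float32));mu=np.median(q,0)
            V=np.linalg.eigh(np.cov(q[:,:2].T))[1][:,1];V=V*np.sign(V[0])
            print(st[i,4],"px",ce[i].round(),"c",np.round(c),"wh",np.round(wh),"yaw",np.degrees(np.arctan2(V[1],V[0])).round(1),"z",mu[2].round(1))
E
python3 - <<'E'
from h import *
s,d,P=wrist("w1");print(s["position"],s["ee_rot"])
hsv=cv2.cvtColor(d["img"],cv2.COLOR_RGB2HSV);x,y,z=np.moveaxis(P,-1,0)
reg=(d["range_z"]>0)&(z>8)&(z<45)
print("dark");comps(d,P,reg&(hsv[...,2]<90)&(hsv[...,1]<140))
print("metal");comps(d,P,reg&(hsv[...,1]<60)&(hsv[...,2]>=90))
E
```

```text
[514.00907107 165.88200829 197.81233922] [-1.52922826e-01  9.88237619e-01 -4.16966930e-04 -9.18631345e-04]
dark
1054 px [362. 153.] c [488. 207.] wh [99. 11.] yaw 11.3 z 25.3
507 px [315. 170.] c [509. 157.] wh [90. 11.] yaw 20.9 z 25.5
133 px [417. 346.] c [702. 356.] wh [ 4. 38.] yaw -87.6 z 30.6
metal
1396 px [336. 230.] c [590. 210.] wh [103.  62.] yaw 14.3 z 20.7
1582 px [202. 226.] c [631.  49.] wh [93. 60.] yaw 76.1 z 9.8
526 px [544. 308.] c [608. 504.] wh [94. 12.] yaw 82.2 z 13.2
```

View pics/w1.png

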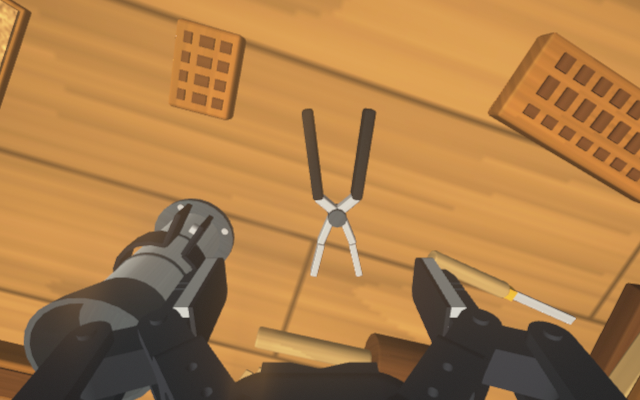

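The wrist view shows the pliers open, with the pivot at (337,217), handle ends at (308,110) and (370,110), and jaw tips at (315,274) and (358,274). Both duct lugs show at about (180,215) and (205,228).

```bash
cat >> h.py <<'E'
def px(d,u,v,zw):
    K=d["intrinsics"];T=d["T"];r=T[:3,:3]@np.array([(u-K[0,2])/K[0,0],(v-K[1,2])/K[1,1],1]);return T[:3,3]+r*(zw-T[2,3])/r[2]
E
python3 - <<'E'
from h import *
d=np.load("pics/w1.npz");P=cloud(d,d["T"])
print("pivot",px(d,337,217,26),P[217,337]);
for a,b in(((308,112),(370,112)),((318,197),(357,197)),((315,272),(358,272))):
    z=26 if a[1]<200 else 22
    A,B=px(d,*a,z),px(d,*b,z);print(A.round(),B.round(),((A+B)/2).round(1),np.linalg.norm(A-B))
hs=cv2.cvtColor(d["img"],cv2.COLOR_RGB2HSV);x,y,z=np.moveaxis(P,-1,0)
print("clip");comps(d,P,(d["range_z"]>0)&(z>97)&(z<112)&(x<617)&(abs(y-60)<60),5)
E
```

```text
pivot [563.55637379 202.20840221  26.        ] [563.82712921 202.3396265   25.25805437]
[462. 137.  26.] [443. 198.  26.] [452.4 167.   26. ] 64.00458942911182
[547. 174.  26.] [534. 216.  26.] [540.5 195.1  26. ] 43.70624949484206
[642. 200.  22.] [626. 251.  22.] [634.  225.4  22. ] 52.7251051801974
clip
623 px [164. 239.] c [595.  38.] wh [43. 38.] yaw -26.0 z 102.5
278 px [193. 240.] c [598.  70.] wh [ 8. 39.] yaw -17.0 z 103.3
```

>>> jog_arm([
  [85,[0.02,0.19,0.2],[0,0,0]],
  [85,[0.02,0.19,0.6],[0,0,0]],
  [85,[0.02,0.19,1.0],[0,0,0]],
  [85,[0.02,0.19,1.0],[0,0,0]],
  [85,[0.02,0.19,1.0],[0,0,0]],
])

```text
clock: 3.15
position: [507.5, 184.2, 100.3]
ee_rot: [-0.153, 0.988, 0.0, 0.001]
contact_force: [1.3, -0.1, 1.0]
gripper_width: 84.8
grasp_force: 0.0
```

Run:
```python
from h import *
s,d,P=wrist("w2");print(s["position"],s["ee_rot"],s["contact_force"])
hsv=cv2.cvtColor(d["img"],cv2.COLOR_RGB2HSV);x,y,z=np.moveaxis(P,-1,0)
reg=(d["range_z"]>0)&(z>8)&(z<40)&(np.hypot(x-540,y-195)<130)
print("dark");comps(d,P,reg&(hsv[...,2]<90)&(hsv[...,1]<140))
print("metal");comps(d,P,reg&(hsv[...,1]<60)&(hsv[...,2]>=90))
```

```text
[507.49990585 184.19147918 100.33186354] [-1.53186484e-01  9.88196413e-01  2.48890084e-04  1.29969665e-03] [ 1.27005478 -0.07423785  0.9839365 ]
dark
91 px [285. 128.] c [467. 144.] wh [21.  2.] yaw 26.9 z 23.0
1891 px [354. 174.] c [488. 207.] wh [99. 11.] yaw 11.2 z 25.4
122 px [298. 221.] c [534. 174.] wh [28.  3.] yaw 20.3 z 24.3
metal
2394 px [320. 273.] c [590. 211.] wh [104.  63.] yaw 16.3 z 20.5
```

View pics/w2.png

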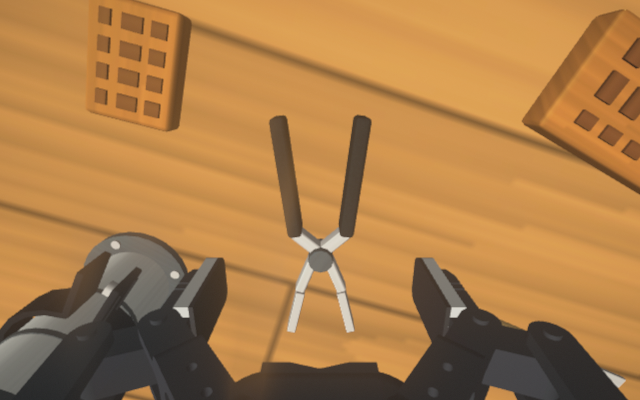

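The wrist view has the pliers centred between the fingers, with the pivot at (320,260) and handle ends at (279,118) and (362,118). I'll descend and squeeze lightly.

>>> jog_arm([
  [85,[0,0,0.3],[0,0,0]],
  [85,[0,0,0.7],[0,0,0]],
  [85,[0,0,0.95],[0,0,0]],
  [85,[0,0,1.0],[0,0,0]],
  [85,[0,0,1.0],[0,0,0]],
  [75,[0,0,1.0],[0,0,0]],
  [66,[0,0,1.0],[0,0,0]],
  [61,[0,0,1.0],[0,0,0]],
  [61,[0,0,1.0],[0,0,0]],
  [61,[0,0,1.0],[0,0,0]],
])

```text
clock: 4.45
position: [506.4, 184.8, -1.5]
ee_rot: [-0.154, 0.988, 0.0, 0.0]
contact_force: [0.9, 1.1, 0.8]
gripper_width: 61.2
grasp_force: 0.0
```

>>> jog_arm([
  [61,[0,0,-0.05],[0,0,0]],
  [61,[0,0,-0.1],[0,0,0]],
  [60.5,[0,0,-0.3],[0,0,0]],
  [60.5,[0,0,-0.4],[0,0,0]],
  [60.5,[0,0,-0.4],[0,0,0]],
])

```text
clock: 5.08
position: [506.9, 185.1, 39.4]
ee_rot: [-0.154, 0.988, 0.001, 0.001]
contact_force: [0.5, 0.0, -0.7]
gripper_width: 60.5
grasp_force: 0.0
```

Run:
```python
from h import *
s,d,P=wrist("w3");print(s["position"],s["contact_force"],s["grasp_force"],s["gripper_width"])
hsv=cv2.cvtColor(d["img"],cv2.COLOR_RGB2HSV);x,y,z=np.moveaxis(P,-1,0)
reg=(d["range_z"]>0)&(z>8)&(z<90)&(np.hypot(x-540,y-195)<130)
print("metal");comps(d,P,reg&(hsv[...,1]<60)&(hsv[...,2]>=90))
```

```text
[506.9209936  185.14503938  39.41347856] [ 0.53286407  0.04839726 -0.68958327] 0.0 60.47265242915751
metal
83 px [241. 254.] c [506. 148.] wh [1. 4.] yaw -69.8 z 86.3
100 px [396. 254.] c [485. 213.] wh [2. 5.] yaw -73.9 z 86.2
3207 px [319. 308.] c [582. 206.] wh [89. 57.] yaw 16.5 z 20.0
```

View pics/w3.png

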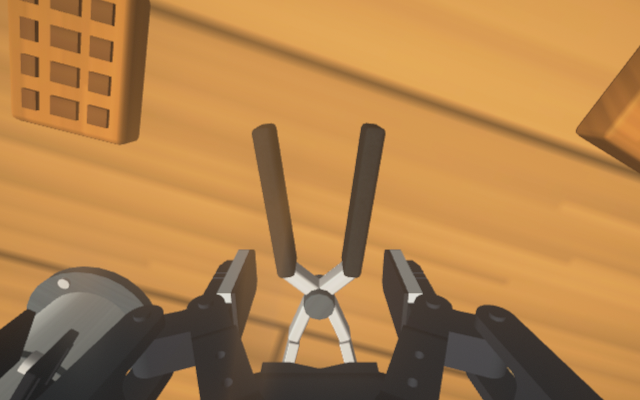

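The pliers stayed on the bench: pivot at (318,304) and still at z of about 20, with the fingers beside them. I'll check the finger geometry from the depth image.

Run:
```python
from h import *
d=np.load("pics/w3.npz");P=cloud(d,d["T"])
tc=d["tool_from_camera"];print(tc.round(3))
Pt=cloud(d,tc);r=d["range_z"]
for v in range(250,312,6):
    m=(r[v]>0)&(Pt[v,:,2]<15)&(Pt[v,:,2]>-80)
    u=np.where(m)[0]; l=u[u<320];h=u[u>=320]
    for q in (l,h):
        if len(q): print(v,q.min(),q.max(),Pt[v,q.min()].round(),Pt[v,q.max()].round())
K=d["intrinsics"]
for p in([0,0,0],[0,0,-19],[0,30,0],[0,-30,0]):
    c=tc[:3,:3].T@(np.array(p)-tc[:3,3]);print(p,(K@c/c[2])[:2])
print(P[304,318],P[200,275],P[200,365])
s=np.load("pics/w2.npz");Q=cloud(s,s["T"]);print(Q[260,320],Q[200,287],Q[200,353])
```

```text
[[   0.      -0.95    -0.314   81.482]
 [   1.       0.       0.      -0.684]
 [  -0.      -0.314    0.95  -175.265]
 [   0.       0.       0.       1.   ]]
250 238 288 [ 13. -37. -45.] [-18. -21.  14.]
250 348 401 [-18.  18.  14.] [ 12.  36. -44.]
256 235 291 [ 12. -37. -49.] [-23. -19.  15.]
256 348 404 [-22.  18.  14.] [ 12.  36. -48.]
262 224 291 [  8. -43. -47.] [-27. -19.  15.]
262 346 415 [-27.  17.  14.] [  9.  42. -48.]
268 218 292 [  8. -44. -52.] [-31. -19.  14.]
268 347 421 [-31.  18.  14.] [  8.  43. -52.]
274 214 293 [  8. -44. -57.] [-36. -18.  14.]
274 345 425 [-36.  16.  14.] [  7.  44. -55.]
280 211 256 [  8. -44. -61.] [ -6. -31. -40.]
280 383 428 [ -5.  30. -40.] [  8.  43. -61.]
286 208 256 [  8. -44. -65.] [ -8. -31. -41.]
286 383 431 [ -8.  30. -41.] [  8.  43. -65.]
292 204 255 [  8. -44. -69.] [-10. -31. -44.]
292 320 435 [-50.  -0.  14.] [  8.  43. -69.]
298 195 319 [ 13. -44. -79.] [-55.  -1.  14.]
298 320 445 [-55.  -0.  15.] [ 13.  43. -79.]
304 60 319 [ -59. -179.   15.] [-58.  -1.  12.]
304 320 412 [-58.  -0.  13.] [  8.  33. -76.]
310 25 319 [ -24. -148.  -38.] [-63.  -1.  13.]
310 320 458 [-64.  -0.  14.] [  8.  48. -80.]
[0, 0, 0] [320.29918867 233.98058018]
[0, 0, -19] [320.41883347 249.11495192]
[0, 30, 0] [371.31053375 233.98353298]
[0, -30, 0] [269.28704565 233.97762733]
[563.92766362 201.78079765  25.20846202] [500.06999565 153.75561803  24.70101706] [482.86361225 206.17215873  26.13636268]
[563.99532371 202.2090588   26.15270262] [520.10513182 160.19061613  25.75652698] [503.74342197 210.97346262  26.38177687]
```

Run:
```python
from h import *
for n in("w3","w2","w1"):
    d=np.load(f"pics/{n}.npz");tc=d["tool_from_camera"];Pt=cloud(d,tc)
    reg=np.zeros(Pt.shape[:2],bool);reg[230:330,170:260]=1
    m=reg&(d["range_z"]>0)&(d["range_z"]<160)&(Pt[...,1]>-70)
    q=Pt[m];v,u=np.nonzero(m);i=np.argsort(-q[:,2])[:6];print(n,m.sum(),[(u[j],v[j],q[j].round().tolist()) for j in i])
    # pixel grid of tool coords on finger
    for vv in (252,258,266,276,290): print(vv,[(uu,Pt[vv,uu].round().tolist(),round(float(d["range_z"][vv,uu]))) for uu in (200,215,225,235,245,253)])
```

```text
w3 4180 [(np.int64(255), np.int64(253), [8.0, -31.0, -38.0]), (np.int64(256), np.int64(267), [0.0, -31.0, -38.0]), (np.int64(256), np.int64(271), [-2.0, -31.0, -38.0]), (np.int64(256), np.int64(268), [-0.0, -31.0, -38.0]), (np.int64(255), np.int64(259), [5.0, -31.0, -38.0]), (np.int64(256), np.int64(265), [2.0, -31.0, -38.0])]
252 [(200, [-33.0, -88.0, 39.0], 240), (215, [-32.0, -77.0, 39.0], 239), (225, [-33.0, -70.0, 40.0], 240), (235, [-34.0, -63.0, 41.0], 241), (245, [12.0, -34.0, -45.0], 146), (253, [10.0, -31.0, -42.0], 149)]
258 [(200, [-37.0, -88.0, 39.0], 240), (215, [-38.0, -78.0, 39.0], 241), (225, [-38.0, -70.0, 40.0], 242), (235, [12.0, -37.0, -51.0], 140), (245, [12.0, -33.0, -50.0], 141), (253, [8.0, -31.0, -43.0], 149)]
266 [(200, [-44.0, -89.0, 38.0], 242), (215, [-45.0, -78.0, 39.0], 243), (225, [8.0, -41.0, -51.0], 141), (235, [12.0, -35.0, -57.0], 134), (245, [12.0, -31.0, -57.0], 134), (253, [4.0, -31.0, -44.0], 149)]
276 [(200, [81.0, -1.0, -175.0], 0), (215, [8.0, -43.0, -58.0], 134), (225, [12.0, -37.0, -65.0], 127), (235, [12.0, -33.0, -65.0], 127), (245, [9.
[... 2381 characters left out ...]
96.0, 198.0], 420), (253, [-126.0, -86.0, 197.0], 419)]
266 [(200, [12.0, -50.0, -57.0], 134), (215, [12.0, -44.0, -57.0], 135), (225, [5.0, -43.0, -46.0], 147), (235, [-137.0, -110.0, 197.0], 422), (245, [-138.0, -97.0, 199.0], 424), (253, [-138.0, -87.0, 198.0], 424)]
276 [(200, [12.0, -47.0, -64.0], 128), (215, [10.0, -43.0, -61.0], 131), (225, [2.0, -43.0, -48.0], 146), (235, [-153.0, -111.0, 199.0], 429), (245, [-152.0, -98.0, 198.0], 427), (253, [-153.0, -88.0, 199.0], 429)]
290 [(200, [12.0, -44.0, -73.0], 119), (215, [3.0, -43.0, -61.0], 133), (225, [-5.0, -43.0, -48.0], 148), (235, [-173.0, -112.0, 197.0], 434), (245, [-174.0, -99.0, 198.0], 435), (253, [-174.0, -89.0, 198.0], 435)]
```

In both poses the depth image puts the real fingertips about 38 mm behind the reported TCP at a 60 mm opening (45 mm behind when fully open). The free passage over the handles at TCP z=−1.5 fits that. So I'll go about 33 mm lower, watching the force.

>>> jog_arm([
  [85,[0,0,0],[0,0,0]],
  [85,[0,0,0],[0,0,0]],
  [85,[0,0,0.2],[0,0,0]],
  [85,[0,0,0.45],[0,0,0]],
  [85,[0,0,0.62],[0,0,0]],
  [85,[0,0,0.68],[0,0,0]],
  [85,[0,0,0.7],[0,0,0]],
  [85,[0,0,0.7],[0,0,0]],
])

```text
clock: 6.12
position: [506.8, 185.0, -31.1]
ee_rot: [-0.154, 0.988, 0.0, 0.0]
contact_force: [0.7, 0.1, 0.1]
gripper_width: 85.0
grasp_force: 0.0
```

>>> jog_arm([
  [75,[0,0,0],[0,0,0]],
  [68,[0,0,0],[0,0,0]],
  [62,[0,0,0],[0,0,0]],
  [61,[0,0,0],[0,0,0]],
  [61,[0,0,0],[0,0,0]],
  [61,[0,0,0],[0,0,0]],
])

```text
clock: 6.88
position: [507.1, 185.0, -29.9]
ee_rot: [-0.154, 0.988, 0.0, 0.001]
contact_force: [-1.7, -1.2, 8.7]
gripper_width: 61.3
grasp_force: 11.6
```

Gripped at 11.6 N. Now lift.

>>> jog_arm([
  [61,[0,0,-0.1],[0,0,0]],
  [61,[0,0,-0.3],[0,0,0]],
  [61,[0,0,-0.6],[0,0,0]],
  [61,[0,0,-0.9],[0,0,0]],
  [61,[0,0,-0.9],[0,0,0]],
])

```text
clock: 7.5
position: [507.7, 185.7, 60.8]
ee_rot: [-0.154, 0.988, 0.001, 0.002]
contact_force: [0.5, -0.1, -3.3]
gripper_width: 61.1
grasp_force: 8.7
```

Run:
```python
from h import *
s,d,P=wrist("w4");print(s["position"],s["contact_force"],s["grasp_force"],s["gripper_width"])
hsv=cv2.cvtColor(d["img"],cv2.COLOR_RGB2HSV);Pt=cloud(d,d["tool_from_camera"])
reg=(d["range_z"]>0)&(Pt[...,2]>-80)&(Pt[...,2]<-5);reg[:,:262]=0;reg[:,378:]=0
print("metal, tool frame");comps(d,Pt,reg&(hsv[...,1]<60)&(hsv[...,2]>=90))
print("dark");comps(d,Pt,reg&(hsv[...,1]<140)&(hsv[...,2]<90))
for u,v in((320,300),(320,320),(320,340),(297,350),(343,350)):print(u,v,Pt[v,u].round())
P=cloud(d,d["T"]);z=P[...,2]
print("lug world");m=(d["range_z"]>0)&(z>92)&(z<112)&(abs(P[...,1]-55)<60)&(P[...,0]>560)&(P[...,0]<620);comps(d,P,m,10)
```

```text
[507.68989038 185.74461589  60.76965028] [ 0.5444394  -0.09861408 -3.25258148] 8.735483415657654 61.07518078466976
metal, tool frame
2066 px [319. 348.] c [-44.  -1.] wh [41. 19.] yaw -89.9 z -43.6
dark
3918 px [367. 270.] c [11. 23.] wh [100.  11.] yaw 1.3 z -52.5
915 px [281. 323.] c [-22. -18.] wh [36. 10.] yaw 4.3 z -51.3
320 300 [-90.   0.  61.]
320 320 [-111.    0.   61.]
320 340 [-50.  -0. -30.]
297 350 [-42. -12. -45.]
343 350 [-42.  11. -45.]
lug world
3909 px [ 32. 354.] c [597.  57.] wh [36. 47.] yaw -15.3 z 101.7
```

View pics/w4.png

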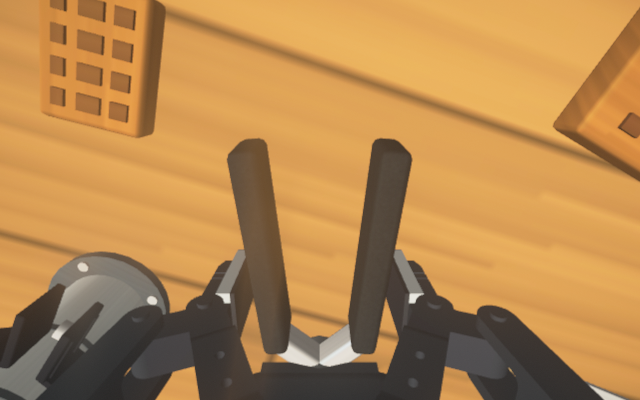

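The pliers are held: handles at (248,140)–(275,350) and (392,140)–(365,350), and the tool is lifted. Next I back off, then turn to line up with the lugs at yaw −15°.

>>> jog_arm([
  [61,[0.2,0,0],[0,0,0]],
  [61,[0.5,0,0.02],[0,0,0.07]],
  [61,[0.8,0,0.05],[0,0,0.2]],
  [61,[1.0,0,0.08],[0,0,0.33]],
  [61,[1.0,0,0.1],[0,0,0.45]],
  [61,[1.0,0,0.12],[0,0,0.52]],
  [61,[1.0,0,0.12],[0,0,0.54]],
  [61,[1.0,0,0.12],[0,0,0.54]],
])

```text
clock: 8.55
position: [410.6, 154.0, 45.8]
ee_rot: [0.128, 0.992, -0.001, -0.001]
contact_force: [0.3, -0.0, -2.7]
gripper_width: 61.0
grasp_force: 8.7
```

```bash
cat >> h.py <<'E'
def goal(x,y,yaw):
    from bench import read_state
    s=read_state();M=R.from_quat(s["ee_rot"]).as_matrix();a=np.degrees(np.arctan2(-M[1,0],-M[0,0]))
    print("pos",s["position"].round(1),"yaw",a.round(1),"shift",(M.T@(np.array([x,y,s["position"][2]])-s["position"])/100).round(3),"turn",round((a-yaw)/60,3),"g",s["gripper_width"],s["grasp_force"])
E
python3 - <<'E'
from h import *
goal(415,109.7,-15)
from bench import get_image
for n in("top","scene"):
    d=get_image(n);np.savez(f"pics/{n}1.npz",**d);P=cloud(d);x,y,z=np.moveaxis(P,-1,0);ok=d["range_z"]>0
    m=ok&(z>80)&(z<106)&(x>565)&(x<612)&(y>35)&(y<95);print(n)
    comps(d,P,m,4)
    q=P[m];c=np.array([649,47.]);e=np.array([-.966,.259]);f=np.array([-.259,-.966])
    t=(q[:,:2]-c)@e;w=(q[:,:2]-c)@f;k=(t>42)
    print("lat",np.sort(w[k]).round(0).tolist()[::max(1,k.sum()//30)],"tmax",t.max(),"zmax",q[:,2].max())
    j=ok&(z>50)&(z<130)&(x>470)&(x<575)&(y<160)&(y>60);hsv=cv2.cvtColor(d["img"],cv2.COLOR_RGB2HSV)
    print("jaws");comps(d,P,j&(hsv[...,1]<60)&(hsv[...,2]>90),6)
    cv2.imwrite(f"pics/{n}1.png",d["img"][:,:,::-1])
a=cv2.imread("pics/top1.png")[150:260,260:370];b=cv2.imread("pics/scene1.png")[160:270,280:390]
cv2.imwrite("pics/crop1.png",np.hstack([cv2.resize(a,(400,400)),cv2.resize(b,(400,400))]))
E
```

```text
pos [410.6 154.   45.8] yaw -14.7 shift [-0.155 -0.418  0.   ] turn 0.005 g 61.047064361638675 8.735734802903607
top
26 px [300. 200.] c [597.  71.] wh [11. 30.] yaw -17.6 z 100.8
22 px [307. 201.] c [595.  52.] wh [ 6. 36.] yaw -14.1 z 100.4
lat [-16.0, -15.0, -15.0, -15.0, -14.0, -14.0, -13.0, -13.0, -12.0, -12.0, -11.0, -11.0, -11.0, -11.0, -10.0, -10.0, -10.0, -9.0, -9.0, -9.0, -9.0, -7.0, -7.0, -6.0, -4.0, -4.0, 7.0, 7.0, 8.0, 9.0, 9.0, 9.0, 10.0, 10.0, 10.0, 10.0, 10.0, 11.0, 11.0, 11.0, 11.0, 11.0, 12.0, 12.0] tmax 71.84310216206158 zmax 105.16020277336952
jaws
153 px [282. 229.] c [511. 124.] wh [53. 83.] yaw -11.1 z 87.1
scene
87 px [329. 208.] c [594.  62.] wh [30. 32.] yaw 45.3 z 94.6
lat [-15.0, -14.0, -13.0, -12.0, -12.0, -12.0, -12.0, -11.0, -11.0, -11.0, -11.0, -11.0, -11.0, -10.0, -10.0, -10.0, -10.0, -10.0, -9.0, -9.0, -9.0, -9.0, -8.0, -7.0, -6.0, 8.0, 9.0, 9.0, 9.0, 9.0, 9.0, 10.0, 10.0, 10.0, 11.0, 11.0, 11.0, 11.0, 11.0, 12.0, 12.0, 13.0, 15.0] tmax 73.36444081608613 zmax 105.25800309579006
jaws
201 px [361. 205.] c [511. 122.] wh [57. 83.] yaw -18.3 z 86.8
```

View pics/crop1.png

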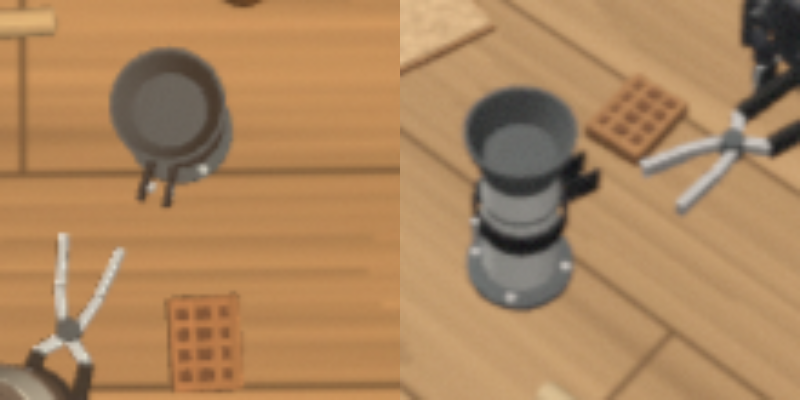

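The crop shows the jaws open and pointing at the lugs, with jaw tips at (62,235) and (120,250) and lugs at (145,195) and (168,200) in the top half. The jaw height reads lower than I expected, so I'll check for droop.

Run:
```python
from h import *
c=np.array([410.6,154]);e=np.array([np.cos(np.radians(-14.7)),np.sin(np.radians(-14.7))]);f=np.array([-e[1],e[0]])
for n in("top1","scene1"):
    d=np.load(f"pics/{n}.npz");P=cloud(d);ok=(d["range_z"]>0)&(P[...,2]>55)&(P[...,2]<125)
    t=(P[...,:2]-c)@e;w=(P[...,:2]-c)@f
    for a in range(-70,150,10):
        m=ok&(abs(w)<45)&(t>=a)&(t<a+10)
        if m.sum()>3:print(n,a,m.sum(),np.percentile(P[m][:,2],[50,80,95]).round(1),"w",w[m].min().round(),w[m].max().round())
d=np.load("pics/w4.npz");Pt=cloud(d,d["tool_from_camera"]);
for v in range(150,350,20):
    q=[Pt[v,u] for u in range(350,420) if -75<Pt[v,u,2]<-20 and d["range_z"][v,u]>0 and d["img"][v,u].max()<80 and abs(Pt[v,u,1]-24)<10]
    if q:q=np.array(q);print(v,np.median(q,0).round(1),"top",np.percentile(q[:,2],10).round(1))
```

```text
top1 -60 8 [104.5 107.2 109.3] w -32.0 -23.0
top1 -50 16 [104.3 106.6 107. ] w -31.0 -21.0
top1 -40 15 [102.  103.9 105.7] w -30.0 -20.0
top1 -30 8 [100.8 102.3 104.2] w -30.0 -22.0
top1 10 9 [ 96.9 100.  101.7] w -25.0 -15.0
top1 20 18 [ 97.9 100.2 101.4] w -26.0 18.0
top1 30 30 [ 97.5  99.1 100.9] w -25.0 29.0
top1 40 35 [90.6 93.1 96.2] w -23.0 26.0
top1 50 29 [91.9 95.2 98. ] w -16.0 19.0
top1 60 25 [94.6 96.2 98.4] w -8.0 14.0
top1 70 26 [89.  92.9 96. ] w -12.0 17.0
top1 80 23 [87.9 88.9 91.7] w -16.0 20.0
top1 90 21 [85.9 87.8 89.5] w -19.0 22.0
top1 100 19 [87.5 89.8 90.7] w -20.0 25.0
top1 110 23 [88.  89.4 91.2] w -22.0 28.0
top1 120 20 [84.7 86.5 89.9] w -24.0 27.0
top1 130 20 [84.7 87.  89.4] w -25.0 29.0
top1 140 5 [86.8 87.3 87.8] w -24.0 30.0
scene1 -30 11 [ 99.5 101.7 102.8] w -32.0 -19.0
scene1 -20 16 [100.8 103.2 108.5] w -34.0 -20.0
scene1 -10 30 [101.9 110.  116.7] w -34.0 44.0
scene1 0 65 [100.9 114.7 120.5] w -44.0 44.0
scene1 10 54 [ 99.  106.  116.2] w -38.0 37.0
scene1 20 33 [ 98.7 101.4 102.4] w -27.0 29.0
scene1 30 40 [ 96.9  99.5 101.4] w -26.0 27.0
scene1 40 33 [91.2 93.4 98.9] w -23.0 24.0
scene1 50 24 [92.5 94.2 99.9] w -15.0 16.0
scene1 60 30 [93.4 97.4 98.4] w -16.0 11.0
scene1 70 32 [89.7 91.6 97.3] w -13.0 15.0
scene1 80 25 [87.3 90.1 91.2] w -19.0 18.0
scene1 90 26 [86.1 88.4 89.3] w -21.0 22.0
scene1 100 25 [86.1 88.9 90.9] w -22.0 23.0
scene1 110 25 [86.9 88.7 90.6] w -23.0 25.0
scene1 120 29 [85.5 88.1 91.1] w -27.0 27.0
scene1 130 25 [84.8 87.5 88.9] w -30.0 29.0
scene1 140 16 [81.7 84.  87.8] w -28.0 29.0
150 [ 59.9  25.9 -56.2] top -57.3
170 [ 51.7  21.5 -53.3] top -58.6
190 [ 43.3  20.7 -52.4] top -58.0
210 [ 34.3  20.1 -50.9] top -57.5
230 [ 25.7  19.3 -51.4] top -56.0
250 [ 15.6  18.8 -49.7] top -56.2
270 [  8.7  26.9 -54.5] top -58.6
290 [ -0.9  27.9 -54.8] top -72.3
310 [-11.9  24.7 -53.8] top -70.4
330 [-23.6  22.  -52.7] top -71.1
```

The pliers droop about 4° towards the jaws, so the jaws' mid-height is about 79. I'll pitch up by 4°, rise 6 mm, and move to the standoff line.

>>> jog_arm([
  [61,[-0.05,-0.1,-0.03],[0,-0.03,0.01]],
  [61,[-0.1,-0.25,-0.06],[0,-0.07,0.02]],
  [61,[-0.16,-0.42,-0.06],[0,-0.07,0.02]],
  [61,[-0.16,-0.42,-0.06],[0,-0.07,0.02]],
  [61,[-0.16,-0.42,-0.06],[0,-0.07,0.02]],
])

```text
clock: 9.28
position: [416.4, 110.2, 52.7]
ee_rot: [0.138, 0.99, -0.004, 0.037]
contact_force: [0.4, 0.2, -2.0]
gripper_width: 61.0
grasp_force: 8.7
```

```bash
cat > chk.py <<'E'
from h import *
from bench import get_image,read_state
s=read_state();print(s["position"].round(1),s["gripper_width"],s["grasp_force"],s["contact_force"].round(1))
c=np.array([649,47.]);e=np.array([np.cos(np.radians(-15)),np.sin(np.radians(-15))]);f=np.array([-e[1],e[0]])
for n in("top","scene"):
    d=get_image(n);P=cloud(d);hsv=cv2.cvtColor(d["img"],cv2.COLOR_RGB2HSV)
    ok=(d["range_z"]>0)&(P[...,2]>60)&(P[...,2]<112);t=(c-P[...,:2])@e;w=(P[...,:2]-c)@f
    for nm,col in(("metal",(hsv[...,1]<60)&(hsv[...,2]>95)),("dark",hsv[...,2]<60)):
      for a in range(40,190,10):
        m=ok&col&(abs(w)<40)&(t>=a)&(t<a+10)
        if m.sum()>2:print(n,nm,a,m.sum(),"z80,95",np.percentile(P[m][:,2],[80,95]).round(),"w",w[m].min().round(),w[m].max().round(), "L",np.median(w[m&(w>0)]).round() if (m&(w>0)).any() else None,"R",np.median(w[m&(w<0)]).round() if (m&(w<0)).any() else None)
E
python3 chk.py
```

```text
[416.4 110.2  52.7] 61.02659588736746 8.747856913832948 [ 0.4  0.2 -2. ]
top metal 50 4 z80,95 [97. 98.] w -12.0 7.0 L 6.0 R -12.0
top metal 100 11 z80,95 [100. 103.] w -28.0 27.0 L 24.0 R -25.0
top metal 110 17 z80,95 [101. 103.] w -26.0 27.0 L 23.0 R -23.0
top metal 120 18 z80,95 [101. 102.] w -24.0 25.0 L 21.0 R -20.0
top metal 130 15 z80,95 [101. 103.] w -22.0 23.0 L 20.0 R -19.0
top metal 140 16 z80,95 [100. 103.] w -20.0 22.0 L 18.0 R -16.0
top metal 150 19 z80,95 [100. 101.] w -18.0 20.0 L 16.0 R -13.0
top metal 160 17 z80,95 [100. 104.] w -14.0 18.0 L 13.0 R -10.0
top metal 170 23 z80,95 [106. 109.] w -9.0 12.0 L 6.0 R -6.0
top metal 180 20 z80,95 [108. 109.] w -8.0 11.0 L 6.0 R -4.0
scene metal 100 23 z80,95 [100. 101.] w -28.0 27.0 L 25.0 R -25.0
scene metal 110 29 z80,95 [101. 103.] w -30.0 26.0 L 24.0 R -23.0
scene metal 120 22 z80,95 [101. 103.] w -24.0 24.0 L 22.0 R -21.0
scene metal 130 29 z80,95 [101. 102.] w -25.0 22.0 L 20.0 R -19.0
scene metal 140 23 z80,95 [101. 102.] w -25.0 21.0 L 18.0 R -17.0
scene metal 150 22 z80,95 [ 99. 100.] w -22.0 19.0 L 16.0 R -14.0
scene metal 160 25 z80,95 [101. 102.] w -17.0 15.0 L 10.0 R -10.0
scene metal 170 23 z80,95 [105. 106.] w -11.0 11.0 L 8.0 R -5.0
scene metal 180 17 z80,95 [107. 108.] w -9.0 13.0 L 7.0 R -4.0
scene dark 40 19 z80,95 [105. 107.] w -10.0 11.0 L 9.0 R -10.0
scene dark 50 25 z80,95 [104. 105.] w -12.0 13.0 L 11.0 R -10.0
scene dark 60 25 z80,95 [ 99. 103.] w -13.0 12.0 L 11.0 R -11.0
```

Centred, level (jaw tops about 101) and aligned. I'll advance 58 mm.

>>> jog_arm([
  [61,[-0.1,0,0.01],[0,0,0]],
  [61,[-0.25,0,0.02],[0,0,0]],
  [61,[-0.4,0,0.03],[0,0,0]],
  [61,[-0.52,0,0.04],[0,0,0]],
  [61,[-0.58,0,0.04],[0,0,0]],
  [61,[-0.58,0,0.04],[0,0,0]],
  [61,[-0.58,0,0.04],[0,0,0]],
])

```text
clock: 10.25
position: [471.5, 93.7, 52.7]
ee_rot: [0.138, 0.99, -0.005, 0.036]
contact_force: [0.5, 0.5, -3.3]
gripper_width: 61.5
grasp_force: 8.8
```

```bash
python3 chk.py | grep -v "1[78]0"
```

```text
[471.5  93.7  52.7] 61.53223306912219 8.831314695999026 [ 0.5  0.5 -3.3]
top metal 40 10 z80,95 [101. 102.] w -29.0 26.0 L 24.0 R -25.0
top metal 50 19 z80,95 [100. 102.] w -27.0 25.0 L 20.0 R -24.0
top metal 60 22 z80,95 [102. 104.] w -26.0 25.0 L 19.0 R -22.0
top metal 70 18 z80,95 [100. 102.] w -24.0 22.0 L 19.0 R -21.0
top metal 80 16 z80,95 [101. 102.] w -22.0 21.0 L 18.0 R -18.0
top metal 90 20 z80,95 [ 99. 101.] w -21.0 20.0 L 15.0 R -16.0
top metal 100 15 z80,95 [100. 106.] w -17.0 14.0 L 11.0 R -13.0
top metal 110 24 z80,95 [105. 106.] w -14.0 12.0 L 6.0 R -7.0
top metal 120 18 z80,95 [105. 106.] w -10.0 7.0 L 4.0 R -5.0
top metal 130 30 z80,95 [101. 106.] w -18.0 20.0 L 9.0 R -8.0
top metal 140 21 z80,95 [103. 105.] w -23.0 23.0 L 17.0 R -16.0
scene metal 40 7 z80,95 [100. 100.] w 20.0 26.0 L 24.0 R None
scene metal 50 15 z80,95 [ 99. 102.] w 10.0 24.0 L 22.0 R None
scene metal 60 16 z80,95 [101. 102.] w -20.0 23.0 L 20.0 R -20.0
scene metal 70 18 z80,95 [101. 103.] w -26.0 20.0 L 18.0 R -21.0
scene metal 80 27 z80,95 [100. 101.] w -26.0 19.0 L 16.0 R -19.0
scene metal 90 25 z80,95 [100. 102.] w -24.0 18.0 L 15.0 R -17.0
scene metal 100 24 z80,95 [ 99. 101.] w -19.0 15.0 L 10.0 R -13.0
scene metal 110 28 z80,95 [105. 107.] w -17.0 11.0 L 8.0 R -8.0
scene metal 120 15 z80,95 [106. 108.] w -11.0 8.0 L 5.0 R -9.0
scene metal 130 29 z80,95 [102. 106.] w -19.0 19.0 L 11.0 R -8.0
scene metal 140 27 z80,95 [102. 104.] w -24.0 24.0 L 19.0 R -17.0
scene dark 40 17 z80,95 [104. 107.] w -11.0 11.0 L 10.0 R -11.0
scene dark 50 20 z80,95 [102. 104.] w -11.0 12.0 L 9.0 R -10.0
scene dark 60 17 z80,95 [102. 105.] w -13.0 14.0 L 11.0 R -11.0
scene dark 150 22 z80,95 [107. 108.] w -22.0 26.0 L 25.0 R -19.0
scene dark 160 25 z80,95 [106. 108.] w -23.0 27.0 L 25.0 R -19.0
```

Jaws are around the lugs, with about 1 mm of lateral offset. Squeeze in steps.

>>> jog_arm([
  [58,[0,0.01,0],[0,0,0]],
  [54,[0,0.01,0],[0,0,0]],
  [51,[0,0.01,0],[0,0,0]],
  [48,[0,0.01,-0.01],[0,0,0]],
  [46,[0,0.01,-0.01],[0,0,0]],
  [44,[0,0.01,-0.02],[0,0,0]],
  [44,[0,0.01,-0.02],[0,0,0]],
  [44,[0,0.01,-0.02],[0,0,0]],
])

```text
clock: 11.35
position: [471.7, 94.6, 54.7]
ee_rot: [0.139, 0.99, -0.005, 0.036]
contact_force: [-3.3, 1.7, -2.7]
gripper_width: 44.3
grasp_force: 15.8
```

>>> jog_arm([
  [43,[0,0,0],[0,0,0]],
  [42,[0,0,0],[0,0,0]],
  [41,[0,0,0],[0,0,0]],
  [40,[0,0,0],[0,0,0]],
  [39,[0,0,0],[0,0,0]],
  [39,[0,0,0],[0,0,0]],
  [39,[0,0,0],[0,0,0]],
])

```text
clock: 12.22
position: [472.0, 94.8, 54.8]
ee_rot: [0.138, 0.99, -0.005, 0.036]
contact_force: [0.5, -0.7, -3.2]
gripper_width: 39.1
grasp_force: 14.5
```

```bash
python3 chk.py | egrep "^\[| (dark|metal) ([4-9]0)|dark 1"
```

```text
[472.   94.8  54.8] 39.09204165373362 14.494537043538003 [ 0.5 -0.7 -3.2]
top metal 40 21 z80,95 [102. 104.] w -14.0 18.0 L 13.0 R -10.0
top metal 50 20 z80,95 [101. 102.] w -14.0 17.0 L 12.0 R -9.0
top metal 60 20 z80,95 [102. 103.] w -13.0 16.0 L 11.0 R -10.0
top metal 70 18 z80,95 [100. 106.] w -13.0 16.0 L 12.0 R -10.0
top metal 80 16 z80,95 [101. 102.] w -13.0 16.0 L 12.0 R -10.0
top metal 90 18 z80,95 [100. 102.] w -12.0 14.0 L 11.0 R -9.0
scene metal 40 15 z80,95 [101. 102.] w 5.0 16.0 L 13.0 R None
scene metal 50 18 z80,95 [102. 104.] w -12.0 16.0 L 13.0 R -8.0
scene metal 60 23 z80,95 [101. 105.] w -16.0 15.0 L 12.0 R -11.0
scene metal 70 21 z80,95 [101. 103.] w -16.0 14.0 L 12.0 R -10.0
scene metal 80 21 z80,95 [100. 100.] w -14.0 15.0 L 14.0 R -10.0
scene metal 90 23 z80,95 [100. 101.] w -16.0 14.0 L 11.0 R -8.0
scene dark 40 8 z80,95 [106. 107.] w -6.0 5.0 L 4.0 R -1.0
scene dark 50 10 z80,95 [104. 105.] w -4.0 4.0 L 2.0 R -2.0
scene dark 60 7 z80,95 [107. 107.] w -2.0 4.0 L 3.0 R -2.0
scene dark 140 3 z80,95 [105. 106.] w -15.0 23.0 L 22.0 R -15.0
scene dark 150 22 z80,95 [105. 108.] w -15.0 21.0 L 20.0 R -12.0
scene dark 160 25 z80,95 [105. 106.] w -16.0 21.0 L 19.0 R -11.0
scene dark 170 24 z80,95 [105. 108.] w -19.0 19.0 L 18.0 R -11.0
scene dark 180 22 z80,95 [109. 111.] w -22.0 32.0 L 32.0 R -11.0
```

The force peaked and then fell, which suggests the catch took. I'll ease back to 61 and check.

>>> jog_arm([
  [44,[0,0,0],[0,0,0]],
  [49,[0,0,0],[0,0,0]],
  [54,[0,0,0],[0,0,0]],
  [58,[0,0,0],[0,0,0]],
  [61,[0,0,0],[0,0,0]],
  [61,[0,0,0],[0,0,0]],
  [61,[0,0,0],[0,0,0]],
])

```text
clock: 13.2
position: [471.9, 94.8, 54.8]
ee_rot: [0.138, 0.99, -0.005, 0.036]
contact_force: [0.1, -0.3, -1.9]
gripper_width: 60.8
grasp_force: 8.8
```

```bash
python3 chk.py | egrep "^\[| (dark|metal) ([4-9]0)|dark 1"
```

```text
[471.9  94.8  54.8] 60.774383783963565 8.774022051366046 [ 0.1 -0.3 -1.9]
top metal 40 10 z80,95 [97. 99.] w -25.0 29.0 L 26.0 R -23.0
top metal 50 19 z80,95 [98. 99.] w -26.0 28.0 L 24.0 R -22.0
top metal 60 16 z80,95 [98. 99.] w -25.0 25.0 L 22.0 R -21.0
top metal 70 16 z80,95 [100. 101.] w -22.0 23.0 L 20.0 R -19.0
top metal 80 18 z80,95 [ 99. 102.] w -21.0 22.0 L 19.0 R -17.0
top metal 90 21 z80,95 [ 99. 102.] w -18.0 20.0 L 16.0 R -14.0
scene metal 40 4 z80,95 [97. 97.] w 22.0 26.0 L 24.0 R None
scene metal 50 13 z80,95 [ 97. 100.] w 18.0 27.0 L 24.0 R None
scene metal 60 20 z80,95 [100. 100.] w -21.0 23.0 L 22.0 R -20.0
scene metal 70 22 z80,95 [ 99. 101.] w -26.0 24.0 L 20.0 R -19.0
scene metal 80 25 z80,95 [ 99. 101.] w -23.0 21.0 L 19.0 R -18.0
scene metal 90 27 z80,95 [ 99. 101.] w -22.0 20.0 L 15.0 R -15.0
scene dark 40 17 z80,95 [105. 105.] w -6.0 5.0 L 4.0 R -2.0
scene dark 50 19 z80,95 [104. 106.] w -20.0 5.0 L 3.0 R -4.0
scene dark 60 16 z80,95 [105. 106.] w -4.0 5.0 L 4.0 R -3.0
scene dark 140 3 z80,95 [108. 108.] w -17.0 26.0 L 26.0 R -17.0
scene dark 150 19 z80,95 [107. 108.] w -21.0 26.0 L 25.0 R -17.0
scene dark 160 24 z80,95 [107. 108.] w -23.0 28.0 L 26.0 R -19.0
scene dark 170 25 z80,95 [109. 110.] w -27.0 31.0 L 27.0 R -19.0
scene dark 180 16 z80,95 [109. 111.] w -33.0 -17.0 L None R -20.0
```

The clip stays shut: lugs span about ±5 mm with the jaws open. I'll back out and carry the pliers to the board.

>>> jog_arm([
  [61,[0.1,0,-0.01],[0,0,0]],
  [61,[0.25,0,-0.02],[0,0,0]],
  [61,[0.45,0,-0.03],[0,0,0]],
  [61,[0.7,0,-0.05],[0,0,0]],
  [61,[0.9,0,-0.15],[0,0,0]],
  [61,[0.9,0,-0.3],[0,0,0]],
  [61,[0.9,0,-0.4],[0,0,0]],
])

```text
clock: 14.18
position: [382.1, 120.4, 88.8]
ee_rot: [0.138, 0.99, -0.004, 0.037]
contact_force: [0.7, 0.2, -2.6]
gripper_width: 60.6
grasp_force: 8.8
```

>>> jog_arm([
  [61,[-0.05,-0.15,0],[0,0,0]],
  [61,[-0.2,-0.5,0],[0,0,0]],
  [61,[-0.4,-0.9,0],[0,0,0]],
  [61,[-0.5,-1.0,0],[0,0,0]],
])

```text
clock: 14.68
position: [401.8, 7.3, 90.8]
ee_rot: [0.14, 0.989, -0.005, 0.035]
contact_force: [0.5, 0.5, -2.4]
gripper_width: 61.3
grasp_force: 8.8
```

>>> jog_arm([
  [61,[-0.2,-0.4,0],[0,0,0]],
  [61,[-0.5,-0.8,0],[0,0,0]],
  [61,[-0.7,-1.0,0],[0,0,0]],
])

```text
clock: 15.05
position: [442.2, -107.8, 96.0]
ee_rot: [0.14, 0.989, -0.005, 0.035]
contact_force: [0.8, 0.2, -2.7]
gripper_width: 61.0
grasp_force: 8.8
```

>>> jog_arm([
  [61,[-0.2,-0.4,0],[0,0,0]],
  [61,[-0.5,-0.8,0],[0,0,0]],
  [61,[-0.7,-1.0,0],[0,0,0]],
  [61,[-0.7,-1.0,0],[0,0,0]],
  [61,[-0.7,-1.0,0],[0,0,0]],
])

```text
clock: 15.68
position: [481.0, -220.4, 100.7]
ee_rot: [0.139, 0.99, -0.005, 0.035]
contact_force: [-0.2, -0.6, -1.5]
gripper_width: 61.4
grasp_force: 8.7
```

```bash
cat > chk2.py <<'E'
from h import *
from bench import get_image,read_state
goal(505.4,-239,-15.8)
s=read_state();print(s["position"].round(1),s["ee_rot"].round(3),s["contact_force"].round(1),s["joints"].round(2))
zz=s["position"][2]
c=np.array([544,-249.5]);e=np.array([np.cos(np.radians(-15.2)),np.sin(np.radians(-15.2))]);f=np.array([-e[1],e[0]])
for n in("top","scene"):
    d=get_image(n);P=cloud(d);cv2.imwrite(f"pics/{n}_b.png",d["img"][:,:,::-1]);hsv=cv2.cvtColor(d["img"],cv2.COLOR_RGB2HSV);t=(P[...,:2]-c)@e;w=(P[...,:2]-c)@f
    ok=(d["range_z"]>0)&(P[...,2]>15)&(P[...,2]<zz+70)&(((hsv[...,1]<60)&(hsv[...,2]>90))|(hsv[...,2]<60))
    for a in range(-120,140,20):
        m=ok&(abs(w)<60)&(t>=a)&(t<a+20)
        if m.sum()>3:print(n,a,m.sum(),"z",np.percentile(P[m][:,2],[50,80,95]).round(),"w",w[m].min().round(),w[m].max().round())
    m=ok&(abs(w)<60)&(abs(t)<150);print("t range",np.percentile(t[m],[1,99]).round())
    m=(d["range_z"]>0)&(P[...,2]>85)&(P[...,2]<107)&(np.hypot(P[...,0]-591,P[...,1]-62.5)<17);q=P[m];print("lugs lat",np.percentile((q[:,:2]-[649,47])@f,[5,95]).round())
E
python3 chk2.py
```

```text
pos [ 481.  -220.4  100.7] yaw -16.0 shift [-0.285 -0.111  0.02 ] turn -0.004 g 61.387457093056696 8.744805386759253
[ 481.  -220.4  100.7] [ 0.139  0.99  -0.005  0.035] [-0.2 -0.6 -1.5] [-0.12  0.28 -0.42  0.01 -0.79 -1.74]
top -40 52 z [133. 136. 140.] w -9.0 34.0
top -20 42 z [133. 136. 137.] w 1.0 26.0
top 0 35 z [121. 123. 125.] w -7.0 33.0
top 20 29 z [116. 118. 119.] w -9.0 35.0
top 40 28 z [111. 113. 115.] w -14.0 39.0
t range [-35.  61.]
lugs lat [-5.  7.]
scene -120 35 z [157. 163. 167.] w -15.0 49.0
scene -100 31 z [151. 157. 164.] w -23.0 45.0
scene -80 82 z [152. 162. 167.] w -24.0 57.0
scene -60 56 z [137. 144. 147.] w -10.0 42.0
scene -40 49 z [133. 135. 140.] w -11.0 36.0
scene -20 49 z [128. 133. 138.] w -4.0 26.0
scene 0 50 z [119. 122. 125.] w -11.0 33.0
scene 20 54 z [113. 118. 120.] w -17.0 35.0
scene 40 57 z [108. 112. 115.] w -16.0 42.0
t range [-126.   59.]
lugs lat [-5.  5.]
```

The lugs are still shut. The pliers pitched down about 14° in the grip during the fast move, so I'll check the grip with the wrist camera before setting down.

Run:
```python
from h import *
s,d,P=wrist("w5");Pt=cloud(d,d["tool_from_camera"]);img=d["img"]
for nm,lo,hi in(("R",330,430),("L",210,310)):
  for v in range(120,350,20):
    q=np.array([Pt[v,u] for u in range(lo,hi) if -90<Pt[v,u,2]<0 and d["range_z"][v,u]>0 and img[v,u].max()<80 and abs(Pt[v,u,1])<30.5])
    if len(q)>4:print(nm,v,np.median(q,0).round(1),"z",np.percentile(q[:,2],[5,50,95]).round(1))
```

```text
R 140 [ 62.7  27.1 -54.1] z [-55.  -54.1 -53.2]
R 160 [ 57.8  27.1 -66.6] z [-67.2 -66.6 -66.2]
R 280 [  4.3  29.5 -56.1] z [-66.7 -56.1 -49.4]
R 300 [ -0.5  29.5 -63. ] z [-73.6 -63.  -45.9]
R 320 [ -5.2  29.6 -69.2] z [-74.2 -69.2 -50.7]
```

View pics/w5.png

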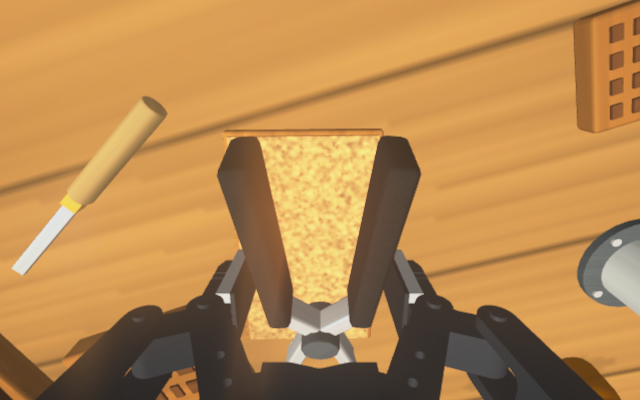

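The wrist view has both handles well inside the pads, rear ends raised at (238,140) and (400,140), over the cork. They have pitched but are still held. I'll level them slowly by pitching the tool while moving over the board.

>>> jog_arm([
  [61,[-0.05,-0.02,0],[0,-0.03,0]],
  [61,[-0.12,-0.04,0],[0,-0.07,0]],
  [61,[-0.2,-0.07,0],[0,-0.12,0]],
  [61,[-0.28,-0.1,0],[0,-0.17,0]],
  [61,[-0.36,-0.12,0],[0,-0.21,0]],
  [61,[-0.4,-0.12,0],[0,-0.22,0]],
  [61,[-0.4,-0.12,0],[0,-0.22,0]],
  [61,[-0.4,-0.12,0],[0,-0.22,0]],
])

```text
clock: 16.82
position: [517.9, -242.6, 104.8]
ee_rot: [0.137, 0.979, -0.021, 0.15]
contact_force: [-0.1, 0.9, -2.2]
gripper_width: 60.7
grasp_force: 8.6
```

```bash
python3 chk2.py
```

```text
pos [ 517.9 -242.6  104.8] yaw -15.9 shift [ 0.124  0.    -0.039] turn -0.002 g 60.69473026731969 8.579596329946071
[ 517.9 -242.6  104.8] [ 0.137  0.979 -0.021  0.15 ] [-0.1  0.9 -2.2] [-0.13  0.25 -0.54  0.09 -0.49 -1.79]
top -40 6 z [164. 165. 169.] w -33.0 39.0
top -20 51 z [118. 119. 126.] w -18.0 22.0
top 0 39 z [114. 117. 120.] w -13.0 15.0
top 20 32 z [ 96.  99. 101.] w -19.0 22.0
top 40 25 z [86. 89. 92.] w -23.0 25.0
top 60 19 z [75. 78. 81.] w -25.0 29.0
t range [-34.  71.]
lugs lat [-5.  7.]
scene -100 22 z [162. 166. 171.] w -25.0 36.0
scene -80 27 z [150. 155. 159.] w -24.0 32.0
scene -60 89 z [151. 163. 170.] w -35.0 43.0
scene -40 86 z [136. 157. 169.] w -36.0 43.0
scene -20 58 z [119. 124. 128.] w -26.0 29.0
scene 0 46 z [110. 116. 119.] w -13.0 14.0
scene 20 58 z [ 92.  97. 101.] w -23.0 22.0
scene 40 60 z [79. 86. 89.] w -27.0 26.0
scene 60 31 z [72. 76. 78.] w -31.0 28.0
t range [-93.  70.]
lugs lat [-6.  5.]
```

The light grip pivots: handles that aren't parallel touch the pads along one line only. Droop is now about 27°, but the pliers sit over the board centre, so I'll lower straight down gently. The jaw tips will touch the cork first and the tool will flatten in the grip.

>>> jog_arm([
  [61,[0.03,0,0.1],[0,0,0]],
  [61,[0.06,0,0.2],[0,0,0]],
  [61,[0.09,0,0.28],[0,0,0]],
  [61,[0.11,0,0.36],[0,0,0]],
  [61,[0.12,0,0.38],[0,0,0]],
  [61,[0.12,0,0.38],[0,0,0]],
])

```text
clock: 17.68
position: [517.7, -242.8, 64.7]
ee_rot: [0.137, 0.979, -0.021, 0.15]
contact_force: [-0.6, 0.2, -1.9]
gripper_width: 61.2
grasp_force: 8.6
```

```bash
python3 chk2.py
```

```text
pos [ 517.7 -242.8   64.7] yaw -15.9 shift [ 0.123  0.003 -0.038] turn -0.002 g 61.15122512047254 8.562512062489986
[ 517.7 -242.8   64.7] [ 0.137  0.979 -0.021  0.15 ] [-0.6  0.2 -1.9] [-0.13  0.31 -0.59  0.12 -0.37 -1.82]
top -40 5 z [124. 130. 131.] w -33.0 37.0
top -20 45 z [75. 80. 84.] w -17.0 21.0
top 0 37 z [73. 77. 79.] w -12.0 16.0
top 20 28 z [55. 57. 61.] w -18.0 21.0
top 40 25 z [44. 48. 52.] w -22.0 28.0
top 60 17 z [33. 36. 37.] w -26.0 29.0
t range [-34.  71.]
lugs lat [-5.  7.]
scene -100 18 z [121. 127. 132.] w -24.0 35.0
scene -80 25 z [110. 114. 126.] w -39.0 33.0
scene -60 79 z [113. 125. 131.] w -37.0 46.0
scene -40 75 z [ 96. 119. 128.] w -40.0 42.0
scene -20 53 z [79. 84. 91.] w -23.0 28.0
scene 0 47 z [67. 76. 78.] w -19.0 15.0
scene 20 48 z [52. 58. 64.] w -25.0 22.0
scene 40 58 z [40. 46. 51.] w -25.0 27.0
scene 60 26 z [31. 37. 39.] w -29.0 28.0
t range [-95.  70.]
lugs lat [-6.  5.]
```

>>> jog_arm([
  [61,[0.015,0,0.05],[0,0,0]],
  [61,[0.04,0,0.1],[0,0.02,0]],
  [61,[0.065,0,0.14],[0,0.05,0]],
  [61,[0.09,0,0.19],[0,0.08,0]],
  [61,[0.12,0,0.24],[0,0.11,0]],
  [61,[0.145,0,0.29],[0,0.14,0]],
  [61,[0.145,0,0.29],[0,0.14,0]],
])

```text
clock: 18.65
position: [513.4, -241.4, 32.3]
ee_rot: [0.138, 0.987, -0.01, 0.078]
contact_force: [0.4, 0.0, -1.5]
gripper_width: 61.0
grasp_force: 8.9
```

```bash
python3 chk2.py
```

```text
pos [ 513.4 -241.4   32.3] yaw -15.9 shift [ 0.082  0.001 -0.013] turn -0.002 g 61.0207155329996 8.923937429208308
[ 513.4 -241.4   32.3] [ 0.138  0.987 -0.01   0.078] [ 0.4  0.  -1.5] [-0.14  0.4  -0.49  0.04 -0.53 -1.74]
top -20 18 z [60. 66. 69.] w -19.0 23.0
top 0 46 z [58. 61. 63.] w -15.0 19.0
top 20 32 z [49. 56. 58.] w -15.0 17.0
top 40 31 z [44. 46. 49.] w -21.0 23.0
top 60 29 z [37. 39. 43.] w -25.0 28.0
top 80 13 z [31. 34. 38.] w -26.0 29.0
t range [-6. 88.]
lugs lat [-5.  7.]
scene -100 25 z [87. 93. 96.] w -25.0 36.0
scene -80 24 z [82. 88. 93.] w -27.0 34.0
scene -60 52 z [83. 91. 99.] w -37.0 44.0
scene -40 65 z [78. 89. 98.] w -35.0 43.0
scene -20 53 z [61. 67. 71.] w -24.0 32.0
scene 0 34 z [58. 61. 64.] w -17.0 18.0
scene 20 51 z [47. 52. 60.] w -20.0 18.0
scene 40 47 z [39. 43. 45.] w -27.0 21.0
scene 60 53 z [34. 38. 41.] w -48.0 25.0
scene 80 19 z [30. 33. 35.] w -32.0 28.0
t range [-95.  86.]
lugs lat [-6.  5.]
```

Flattening as planned, pitch now about 16° with low force. Continue.

>>> jog_arm([
  [61,[0.02,0,0.06],[0,0.03,0]],
  [61,[0.04,0,0.12],[0,0.06,0]],
  [61,[0.06,0,0.18],[0,0.09,0]],
  [61,[0.08,0,0.24],[0,0.12,0]],
  [61,[0.1,0,0.29],[0,0.15,0]],
  [61,[0.11,0,0.33],[0,0.15,0]],
  [61,[0.11,0,0.33],[0,0.15,0]],
])

```text
clock: 19.62
position: [507.0, -239.7, -2.0]
ee_rot: [0.139, 0.99, 0.0, -0.0]
contact_force: [0.2, 0.3, -2.6]
gripper_width: 61.0
grasp_force: 9.2
```

```bash
python3 chk2.py
```

```text
pos [ 507.  -239.7   -2. ] yaw -15.9 shift [0.017 0.002 0.   ] turn -0.002 g 60.95497196243168 9.164630526211113
[ 507.  -239.7   -2. ] [ 0.139  0.99   0.    -0.   ] [ 0.2  0.3 -2.6] [-0.15  0.5  -0.39 -0.   -0.68 -1.69]
top 20 27 z [36. 40. 42.] w -14.0 15.0
top 40 33 z [33. 35. 37.] w -23.0 22.0
top 60 26 z [32. 35. 36.] w -22.0 25.0
top 80 25 z [32. 33. 35.] w -28.0 29.0
t range [25. 97.]
lugs lat [-5.  8.]
scene -100 25 z [48. 53. 56.] w -26.0 37.0
scene -80 24 z [46. 51. 55.] w -34.0 34.0
scene -60 22 z [45. 50. 61.] w -35.0 42.0
scene -40 57 z [47. 57. 64.] w -35.0 45.0
scene -20 41 z [37. 44. 47.] w -26.0 27.0
scene 0 38 z [39. 41. 44.] w -24.0 21.0
scene 20 44 z [35. 41. 43.] w -22.0 15.0
scene 40 43 z [30. 34. 36.] w -27.0 22.0
scene 60 45 z [28. 34. 37.] w -27.0 26.0
scene 80 40 z [28. 33. 35.] w -34.0 26.0
t range [-95.  95.]
lugs lat [-7.  4.]
```

>>> jog_arm([
  [61,[0,0,0.04],[0,0,0]],
  [61,[0,0,0.07],[0,0,0]],
  [61,[0,0,0.09],[0,0,0]],
  [61,[0,0,0.1],[0,0,0]],
  [61,[0,0,0.1],[0,0,0]],
])

```text
clock: 20.35
position: [507.2, -239.7, -11.6]
ee_rot: [0.139, 0.99, 0.0, -0.0]
contact_force: [-0.4, -0.6, -0.7]
gripper_width: 61.2
grasp_force: 9.4
```

```bash
python3 chk2.py|egrep "pos|scene|top -|top [046]"
```

```text
pos [ 507.2 -239.7  -11.6] yaw -15.9 shift [0.019 0.002 0.   ] turn -0.002 g 61.19054059666374 9.39053453039378
top 40 33 z [32. 34. 36.] w -19.0 21.0
top 60 27 z [33. 34. 37.] w -22.0 24.0
scene -100 20 z [35. 40. 42.] w -32.0 37.0
scene -80 26 z [34. 41. 43.] w -31.0 35.0
scene -60 24 z [38. 44. 49.] w -35.0 43.0
scene -40 54 z [38. 47. 53.] w -35.0 43.0
scene -20 40 z [32. 36. 38.] w -22.0 29.0
scene 0 40 z [34. 36. 40.] w -23.0 25.0
scene 20 42 z [32. 38. 42.] w -17.0 15.0
scene 40 40 z [30. 33. 37.] w -25.0 20.0
scene 60 47 z [29. 33. 36.] w -28.0 23.0
scene 80 43 z [30. 33. 34.] w -31.0 25.0
```

Nearly flat. Lower 2 mm more, open, and retreat straight up.

>>> jog_arm([
  [61,[0,0,0.02],[0,0,0]],
  [61,[0,0,0.025],[0,0,0]],
  [61,[0,0,0.025],[0,0,0]],
])

```text
clock: 20.82
position: [507.6, -239.8, -13.2]
ee_rot: [0.138, 0.99, 0.0, 0.0]
contact_force: [-1.6, 1.3, 5.4]
gripper_width: 61.2
grasp_force: 9.3
```

>>> jog_arm([
  [64,[0,0,0],[0,0,0]],
  [68,[0,0,0],[0,0,0]],
  [76,[0,0,0],[0,0,0]],
  [85,[0,0,0],[0,0,0]],
  [85,[0,0,0],[0,0,0]],
  [85,[0,0,-0.1],[0,0,0]],
  [85,[0,0,-0.4],[0,0,0]],
  [85,[0,0,-0.8],[0,0,0]],
  [85,[0,0,-1.0],[0,0,0]],
])

```text
clock: 21.95
position: [508.6, -240.2, 89.2]
ee_rot: [0.138, 0.99, 0.0, 0.002]
contact_force: [0.0, 0.1, 1.1]
gripper_width: 84.7
grasp_force: 0.0
```

>>> jog_arm([
  [85,[0.3,0,-0.4],[0,0,0]],
  [85,[0.6,0,-0.8],[0,0,0]],
  [85,[0.8,0,-1.0],[0,0,0]],
  [85,[0.8,0,-1.0],[0,0,0]],
  [85,[0.8,0,-1.0],[0,0,0]],
])

```text
clock: 22.58
position: [430.4, -217.9, 185.7]
ee_rot: [0.139, 0.99, 0.0, 0.0]
contact_force: [-0.8, 0.5, -1.3]
gripper_width: 84.8
grasp_force: 0.0
```

```bash
python3 chk2.py
python3 - <<'E'
import cv2,numpy as np
a=cv2.imread("pics/top_b.png")[130:270,230:470];b=cv2.imread("pics/scene_b.png")[120:260,220:460]
cv2.imwrite("pics/final.png",np.vstack([cv2.resize(a,(514,300)),cv2.resize(b,(514,300))]))
E
```

```text
pos [ 430.4 -217.9  185.7] yaw -15.9 shift [-0.78   0.003 -0.   ] turn -0.002 g 84.78431163368964 0.0
[ 430.4 -217.9  185.7] [0.139 0.99  0.    0.   ] [-0.8  0.5 -1.3] [-0.13  0.15 -0.35 -0.   -1.07 -1.72]
top -20 9 z [34. 35. 36.] w -21.0 25.0
top 0 48 z [33. 37. 41.] w -21.0 25.0
top 20 35 z [35. 37. 42.] w -15.0 18.0
top 40 34 z [32. 34. 36.] w -21.0 24.0
top 60 32 z [34. 36. 37.] w -25.0 28.0
top 80 29 z [34. 36. 38.] w -30.0 33.0
t range [-3. 96.]
lugs lat [-5.  7.]
scene -120 25 z [245. 252. 255.] w -47.0 56.0
scene -100 32 z [31. 39. 40.] w -29.0 39.0
scene -80 41 z [31. 36. 40.] w -31.0 37.0
scene -60 42 z [31. 36. 40.] w -27.0 36.0
scene -40 40 z [31. 37. 39.] w -24.0 32.0
scene -20 40 z [31. 35. 39.] w -25.0 29.0
scene 0 40 z [33. 39. 41.] w -22.0 22.0
scene 20 43 z [31. 35. 41.] w -19.0 16.0
scene 40 44 z [31. 33. 36.] w -25.0 22.0
scene 60 46 z [31. 35. 37.] w -29.0 25.0
scene 80 39 z [31. 34. 35.] w -38.0 30.0
t range [-123.   94.]
lugs lat [-7.  6.]
```

View pics/final.png

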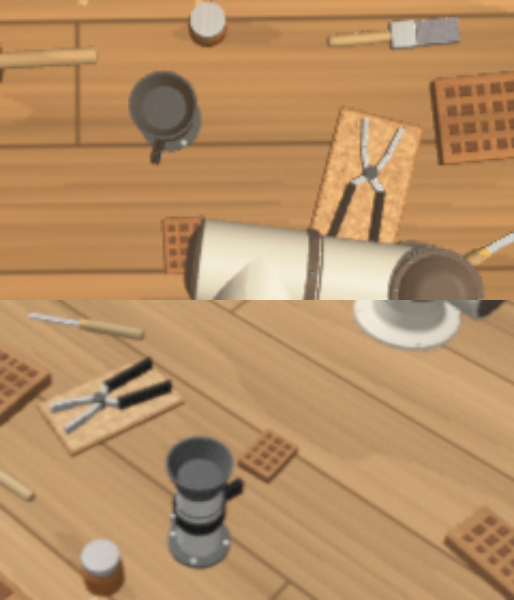

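The final view shows the pliers lying flat and centred on the cork, with the pivot at (98,398) in the lower half. The lugs are closed together at (235,490), the other things look undisturbed, and the gripper is clear.

```bash
python3 -c "
from bench import *
print(job_done())"
```

```text
the job is handed in; nothing more can be done
None
```

The clip was squeezed shut with the pliers and was still shut in the last pictures; the pliers lie flat and centred on the cork board, and the job was handed in at about 23 s of the 58 s limit.

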